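Stand a freshly lacquered sample board on the easel

TASK

The lacquer on the sample board is still soft, so without ever touching its lacquered face, gently slide the board by its bare edges squarely up the sloped back of the easel, until its lower edge has dropped behind both of the easel's catches. Leave it leaning there, centred on the easel and still, and do not disturb the things lying around.

Things in the scene. Friction and masses are not known exactly. Their poses are not given: they have to be found in the camera images.
- sample_board: rectangular wooden board 110 x 150 x 10 mm, 0.14 kg, lying flat in front of the easel, lacquered face up; origin at the centre of its underside, x across its 110 mm (from the near edge, on the robot's side, towards the easel), y along its 150 mm, z out of the lacquered face. Free to slide (friction 0.3 to 0.5). Too wide to grip across and flat on the bench, so it is pushed.
- lacquer_face: the soft grey lacquer field on top of the board, 96 x 136 mm, 1 mm thick, leaving a bare wooden rim 7 mm wide all round; nothing may touch it (origin at its centre)
- near_left (a point): lower (underside) corner of the board at its near edge, +y end
- near_right (a point): lower (underside) corner of the board at its near edge, -y end
- clamp_bar: dark steel bar 22 x 128 x 5 mm with two wing nuts (22 mm high) that clamps the easel to the bench; never moves. Origin on the bench surface 100 mm in front of the bar's middle; x points from the robot's side towards the bar, y to the left along it, z up. The easel, a bent aluminium sheet 150 mm wide with a sloped back, is square to the bar and centred on it: same x and y
- foot_near (a point): on the bench, middle of the foot of the easel's back when it is clamped nearest the robot. The easel is really clamped 0 to 20 mm farther along +x (up to foot_far); how far is not reported: feel or see it. The back rises from its foot away from the robot, 58 degrees from the bench, 140 mm long, with two slippery white nylon strips (y = +-55 mm) on which the board slides
- foot_far (a point): the same point if clamped farthest. The two catches (at y = +-55 mm, 18 mm wide) move with the easel's foot: each starts at the bench 52.5 mm before it, ramps up to 9.5 mm height 12.5 mm before it, then drops straight to a tongue 1.5 mm above the bench. Between them (y = -44 to +44 mm) the bench is bare up to the foot, so fingertips 3 mm above the bench can pass
- bar_mid (a point): middle of the bar's top. How the work behaves: pushed along +x, the board's far edge rides over the catches and up the back (1 to 5 N); its near edge climbs the ramps, drops behind the catches, and after about 4 mm of play the board stops firmly against the back. It then leans parallel to the back or up to 0.05 rad flatter, its underside corners at the near edge 1.5 mm above the bench
- flat_brush: flat paint brush 42 x 214 x 22 mm lying near the middle of the bench's front; leave it alone
- marker_black: felt marker 16 x 140 x 18 mm lying near the middle of the bench's front; leave it alone
- toner1: dropper bottle 42 mm across, 106 mm high, standing close to the left of the easel; leave it alone
Not all that is in view belongs to the job. There is more than one size of the sample_board; the one meant has the size given above.

How it is judged:
By the outcome, as a careful person would: the job done as asked, in the order asked, and still so for the second after the job is handed in, with the robot touching nothing.
It also fails if it takes over 64 s, if anything falls off the work surface, if the arm or the gripper's body presses on something with over 40 N, if the wrist force passes 120 N, or if a joint passes its speed limit or range.

ROBOT

A 7-joint arm with a two-finger parallel gripper is mounted at the origin on a cart in front of the work surface, level with it; the furniture and walls round the work are solid. World frame = base frame: x ahead of the robot, y to its left, z up, the work surface at z = 0. Lengths are in m, angles in rad, forces in N, time in s.
With the tool pointing down it reaches from about 0.4 to 0.85 m from the base axis. Payload 10.4 kg.
Tool frame: the origin (TCP) lies midway between the tips of the shut fingers; the grasp point (between the pads) lies 19 mm behind it; y points along the fingers, x is the direction in which the jaws open and shut, and the axes are right-handed (so a half turn about y gives the same grasp; the last joint's range is limited). The gripper opens to 87 mm and grips with 3 to 60 N. Pads are 19 mm wide; open, the fingers measure 117 mm over their backs; the gripper's body (75 mm by 190 mm) begins 51 mm behind the grasp point.
Start: joints at [1.137, 0.332, -0.065, 1.46, 0.022, 1.35, -0.088], TCP at [0.25, -0.573, 0.223] pointing down, gripper open.
Joint ranges: [-2.6, 2.6], [-0.5, 2.12], [-1.47, 1.34], [0.16, 2.42], [-1.27, 4.41], [0.06, 2.06], [-2.6, 2.6]. Speed limits (rad/s): [2.22, 2.22, 2.79, 2.79, 3.14, 3.14, 3.14].

INTERFACE

Orientations are given as a unit quaternion [x, y, z, w].
In Python, from bench import * gives the robot as it stands.
- The arm moves only by the tool jog_arm, never from a script. Its argument "commands" is a list of rows, each an object with "translation": the shift along the world's x, y, z in mm, a list of three; "twist": the turn about the world's z in rad. A call has 1 to 20 rows; each row shifts and turns the commanded pose from where the row before left it; what a row does not reach is not made up. A row lasts 1/10 s, in which the tool goes at most 50 mm and 8.59 degrees, less where a joint would pass 70% of its speed; a pose out of reach is approached as far as the arm can. A call is refused whole if a number of a shift passes 50 or a number of a turn 0.15, either way. A call with a gripper value outside its range is refused whole. "grip" is the closure, from 0 (fully open) to 1 (shut), set as the call begins (left out, the last holds). The fingers move at their own pace and stop on an object; "grip_force" is the grip in N (left out, the last holds). Time passes only in rows, so rows that do not move let the fingers close. It gives the time, the measured TCP pose, the force and the opening at its end, in the units of the state.
- read_state(): the state, without advancing time (a new reading comes with each control period).
- camera(name): name is "side" or "top" or "wrist"; returns a dict with "img" (420x560x3 uint8, red, green, blue), "fx", "fy", "cx", "cy" (pixels), "cam_to_world" (4x4, takes a point from camera to world coordinates). Camera axes: x right, y down, z forward; pixel columns grow to the right and rows downward; lengths in m; the calibration is good to about 2 mm. The wrist camera is an equidistant fisheye: a pixel r from the principal point sees the ray r / f radians off the axis. A picture is of the moment at which its call begins. There is no depth.
- close_job(): hands the job in, once; it reports no verdict.
The state is a dict: "time": time; "joint_positions": joint angles; "joint_vel": joint speeds; "joint_torque": joint torques, N m; "ee_pos": TCP position; "eef_rot": TCP orientation; "ft_force": force on the tool from outside, world axes, zero at the start; "torque": the same for the moment, N m; "width": finger opening in m.
Only numpy, scipy, OpenCV 4.12 (cv2) and the standard library are available. Lean on these libraries where they do the work, as an engineer would, in place of code of your own. Each camera call takes 0.05 s, during which the arm holds its last target.

## Working session

There is one attempt and no reset: what is moved stays moved. The work goes in short steps, Python scripts to look and compute and a tool call to move; the robot and the scene stay as the last step left them, time stands still between calls to the robot, and variables do not carry over. Pictures are saved under pics/ and viewed, and the job is handed in when it is done.

Besides the shell and the picture viewer there is one more tool, called after ">>>" as a command line: name --argument value ..., lists and objects as JSON in quotes. jog_arm: Moves the arm, as the interface text tells. Its arguments: {"type":"object","properties":{"commands":{"type":"array"},"grip":{"type":"number"},"grip_force":{"type":"number"}},"required":["commands"]}

```bash
mkdir -p pics
cat > h.py <<'E'
from bench import *
import numpy as np, cv2
def save(c,name,crop=None,s=1):
    im=c["img"]
    if crop: x0,y0,x1,y1=crop; im=im[y0:y1,x0:x1]
    im=cv2.resize(im[:,:,::-1],None,fx=s,fy=s,interpolation=cv2.INTER_CUBIC)
    cv2.imwrite("pics/"+name+".png",im)
def px2w(c,u,v,z=0.0):
    T=np.array(c["cam_to_world"]); d=T[:3,:3]@np.array([(u-c["cx"])/c["fx"],(v-c["cy"])/c["fy"],1.0])
    o=T[:3,3]; return o+d*(z-o[2])/d[2]
def w2px(c,p):
    T=np.array(c["cam_to_world"]); q=T[:3,:3].T@(np.array(p)-T[:3,3]); return np.array([c["fx"]*q[0]/q[2]+c["cx"],c["fy"]*q[1]/q[2]+c["cy"]])
E
python3 - <<'E'
from h import *
import pickle
for n in("top","side"):
    c=camera(n); save(c,n+"0",s=1.4); pickle.dump(c,open(n+"0.pkl","wb")); print(n,c["fx"],c["cx"],c["cy"],np.round(c["cam_to_world"],3))
s=read_state(); print(s)
E
```

```text
top 451.9215970099803 278.837736618613 201.54758401957454 [[-0.014 -0.989  0.145  0.362]
 [-1.     0.011 -0.023 -0.059]
 [ 0.021 -0.146 -0.989  1.304]
 [ 0.     0.     0.     1.   ]]
side 487.41047217386495 279.0111452475492 206.98664136939774 [[ 1.     0.017 -0.007  0.565]
 [ 0.014 -0.396  0.918 -1.285]
 [ 0.013 -0.918 -0.397  0.574]
 [ 0.     0.     0.     1.   ]]
{'time': 0.1, 'joint_positions': array([ 1.1374048 ,  0.33281516, -0.06468261,  1.46086801,  0.02160619,
        1.34989691, -0.0884939 ]), 'joint_vel': array([-0.00089829, -0.00188473, -0.00027854, -0.00286407, -0.00100844,
       -0.00150081,  0.00119611]), 'joint_torque': array([ 1.64858458e-03, -6.24547577e+01,  2.49470113e-02, -3.90716171e+01,
       -6.14047539e-02,  3.65363248e-02,  1.69072530e-05]), 'ee_pos': array([ 0.24942918, -0.5726878 ,  0.22182431]), 'eef_rot': array([-0.59124022,  0.38790481, -0.38711457,  0.59169855]), 'ft_force': array([-0.01293574, -0.85531208, -0.23031038]), 'torque': array([ 0.00167889,  0.04390041, -0.01142119]), 'width': 0.08684074151905974}
```

View pics/top0.png

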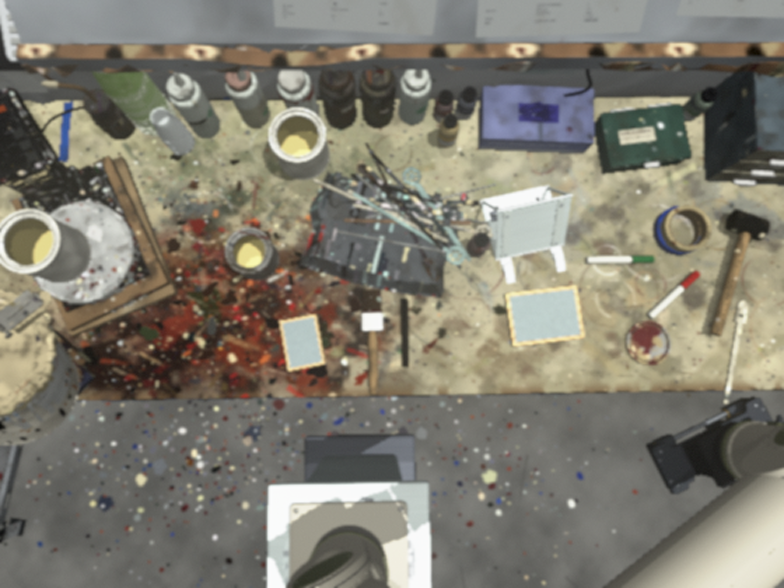

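View pics/side0.png

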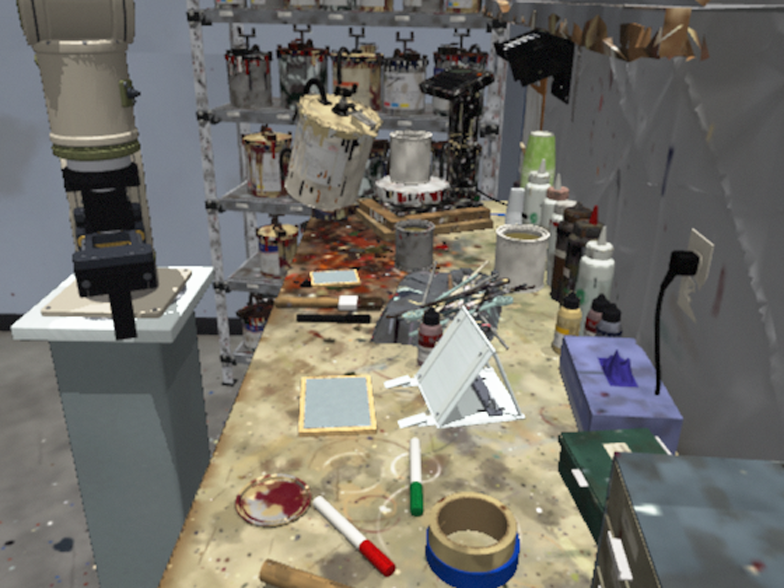

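The top image shows two boards: a small one at (302,342) and a larger one at (545,315), in front of the easel. I'll check their sizes in enlarged crops.

Run:
```python
from h import *
import pickle
t=pickle.load(open("top0.pkl","rb"));s=pickle.load(open("side0.pkl","rb"))
save(t,"tc",(320,120,460,260),4.2)
save(s,"sc",(200,210,385,320),4.3)
save(t,"tc2",(180,210,250,280),5)
```

```text
(no output)
```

View pics/tc.png

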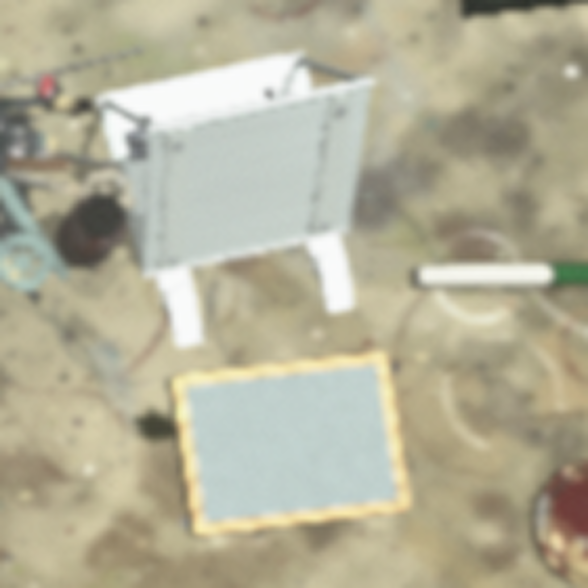

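View pics/sc.png

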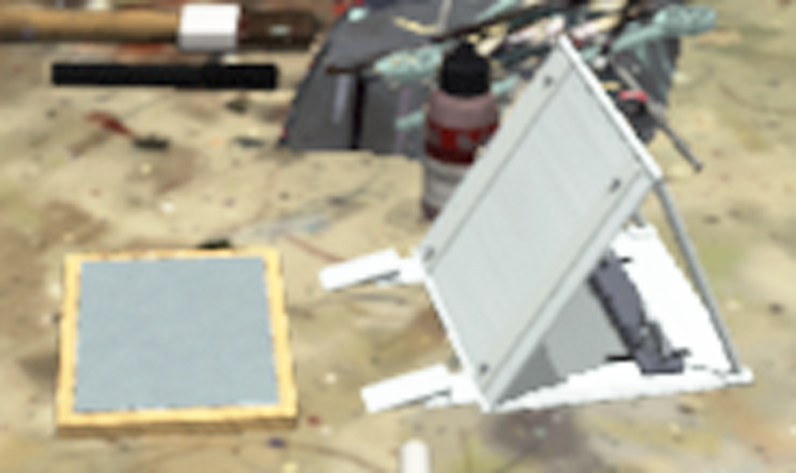

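View pics/tc2.png

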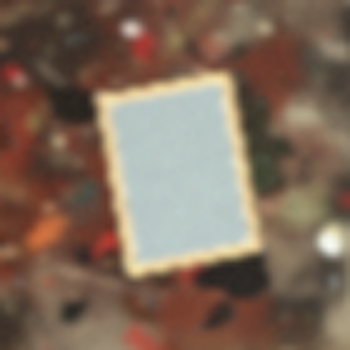

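Crop check: the board at crop (290,440) is in front of the easel with a grey lacquer face and a bare rim. Next I'll compute both boards' sizes and their poses.

Run:
```python
from h import *
import pickle
t=pickle.load(open("top0.pkl","rb"));s=pickle.load(open("side0.pkl","rb"))
def f(c,x0,y0,sc,pts,z):
    return np.array([px2w(c,x0+(u+.5)/sc-.5,y0+(v+.5)/sc-.5,z) for u,v in pts])
def rep(n,P):
    print(n,np.round(P[:,:2]*1000,1).tolist(),"sides",np.round(np.linalg.norm(P-np.roll(P,-1,0),axis=1)*1000,1),"mid",np.round(P.mean(0)*1000,1), 
     "ang", [round(float(np.arctan2(*(P[(i+1)%len(P)]-P[i])[[1,0]])),3) for i in range(len(P))])
# far-left, far-right, near-right, near-left
rep("top board",f(t,320,120,4.2,[(174,379),(387,352),(411,506),(196,534)],.01))
rep("side board",f(s,200,210,4.3,[(282,248),(297,418),(57,424),(65,254)],.01))
rep("small",f(t,180,210,5,[(97,93),(231,72),(262,249),(130,277)],.01))
rep("top foot L,R",f(t,320,120,4.2,[(147,274),(354,232)],.0))
rep("side foot L,R",f(s,200,210,4.3,[(425,268),(489,410)],.0))
rep("top catch starts L(l,r) R(l,r)",f(t,320,120,4.2,[(177,347),(204,344),(330,312),(355,308)],.0))
rep("side catch starts",f(s,200,210,4.3,[(318,270),(327,291),(361,393),(368,413)],.0))
rep("back top top", f(t,320,120,4.2,[(145,125),(372,82)],.140*np.sin(np.radians(58))))
rep("back top side", f(s,200,210,4.3,[(562,38),(660,180)],.140*np.sin(np.radians(58))))
```

```text
top board [[524.9, -327.9], [542.1, -476.9], [435.3, -487.3], [418.2, -338.6]] sides [150.1 107.2 149.8 107.3] mid [ 480.1 -407.7   10. ] ang [-1.456, -3.044, 1.685, 0.1]
side board [[528.5, -325.1], [541.4, -478.0], [432.0, -486.2], [415.3, -335.3]] sides [153.5 109.8 151.9 113.6] mid [ 479.3 -406.1   10. ] ang [-1.486, -3.067, 1.681, 0.09]
small [[477.5, 139.6], [488.6, 63.2], [387.6, 45.4], [373.0, 119.8]] sides [ 77.2 102.5  75.9 106.4] mid [431.7  92.   10. ] ang [-1.426, -2.967, 1.765, 0.187]
top foot L,R [[600.6, -314.0], [629.1, -461.6]] sides [150.4 150.4] mid [ 614.9 -387.8    0. ] ang [-1.38, 1.762]
side foot L,R [[604.1, -326.0], [631.4, -454.3]] sides [131.2 131.2] mid [ 617.8 -390.2    0. ] ang [-1.361, 1.78]
top catch starts L(l,r) R(l,r) [[548.7, -333.0], [550.6, -352.0], [572.2, -441.6], [574.9, -459.4]] sides [ 19.1  92.2  18.  129.1] mid [ 561.6 -396.5    0. ] ang [-1.471, -1.334, -1.423, 1.775]
side catch starts [[547.7, -330.1], [552.8, -350.8], [570.9, -442.3], [574.3, -458.6]] sides [ 21.4  93.3  16.6 131.3] mid [ 561.4 -395.5    0. ] ang [-1.327, -1.376, -1.367, 1.775]
back top top [[676.4, -293.3], [703.8, -442.2]] sides [151.4 151.4] mid [ 690.1 -367.8  118.7] ang [-1.389, 1.753]
back top side [[673.0, -290.4], [704.8, -443.4]] sides [156.3 156.3] mid [ 688.9 -366.9  118.7] ang [-1.366, 1.776]
```

Run:
```python
from h import *
import pickle
from scipy.spatial.transform import Rotation as R
t=pickle.load(open("top0.pkl","rb"));s=pickle.load(open("side0.pkl","rb"))
g=lambda c,x0,y0,sc,u,v,z:np.round(px2w(c,x0+(u+.5)/sc-.5,y0+(v+.5)/sc-.5,z)*1000,1)
print("cap top",g(t,320,120,4.2,95,215,.10),g(t,320,120,4.2,105,212,.106)," side cap top",g(s,200,210,4.3,465,48,.106), "side base-left",g(s,200,210,4.3,425,212,0))
print("table edge",px2w(t,545/1.4,393/1.4,0),px2w(t,300/1.4,398/1.4,0))
st=read_state(); M=R.from_quat(st["eef_rot"]).as_matrix(); print(np.round(M,3)); print("xyaw",np.arctan2(M[1,0],M[0,0]))
save(t,"tb",(325,140,375,190),12)
save(s,"sb",(270,200,385,320),5)
```

```text
cap top [ 621.6 -262.   100. ] [ 622.2 -267.6  106. ]  side cap top [ 623.4 -277.5  106. ] side base-left [ 605.5 -266.1    0. ]
table edge [ 0.3211171  -0.40262932  0.        ] [0.31860105 0.09619114 0.        ]
[[ 0.399 -0.001  0.917]
 [-0.917  0.001  0.399]
 [-0.001 -1.    -0.   ]]
xyaw -1.1599943838808073
```

View pics/tb.png

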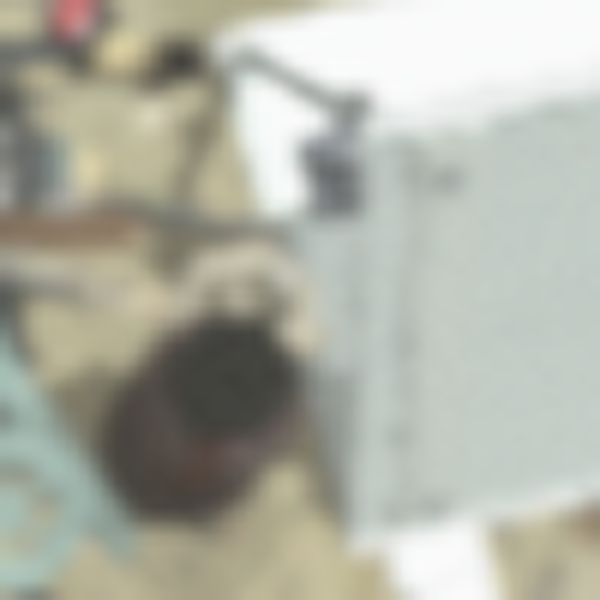

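View pics/sb.png

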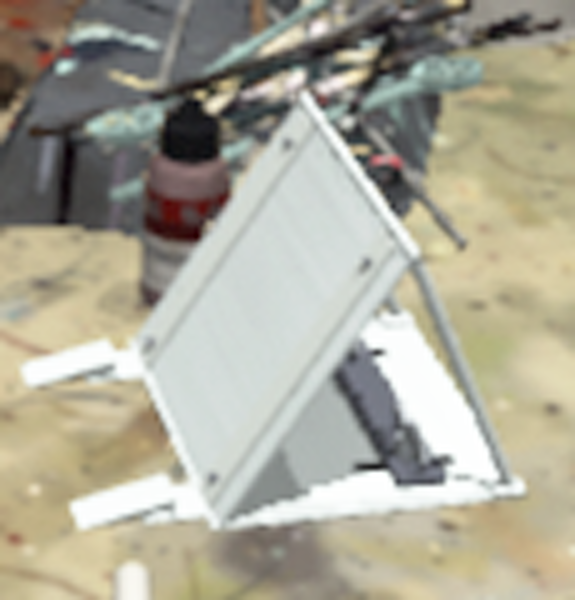

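The board at top (545,315) measures 110x150 mm and is the one meant. The one at (302,342) is about 76x105 mm, so it's the decoy. The board sits about 6 mm left of the easel axis and turned about 0.1 rad. I'll move above its left side with the fingers shut and look with the wrist camera.

>>> jog_arm --commands '[{"translation":[15.5,22.4,0],"twist":-0.0176},{"translation":[15.5,22.4,0],"twist":-0.0176},{"translation":[15.5,22.4,0],"twist":-0.0176},{"translation":[15.5,22.4,0],"twist":-0.0176},{"translation":[15.5,22.4,0],"twist":-0.0176},{"translation":[15.5,22.4,0],"twist":-0.0176},{"translation":[15.5,22.4,0],"twist":-0.0176},{"translation":[15.5,22.4,0],"twist":-0.0176},{"translation":[15.5,22.4,0],"twist":-0.0176},{"translation":[15.5,22.4,0],"twist":-0.0176},{"translation":[15.5,22.4,0],"twist":-0.0176},{"translation":[15.5,22.4,0],"twist":-0.0176},{"translation":[0,0,0],"twist":0},{"translation":[0,0,0],"twist":0},{"translation":[0,0,0],"twist":0}]' --grip 1

```text
time: 1.6
ee_pos: [0.4349, -0.3051, 0.2223]
eef_rot: [0.547, -0.448, 0.448, -0.547]
ft_force: [-0.0, -0.6, 0.3]
width: 0.0006
```

Run:
```python
from h import *
import pickle
c=camera("wrist"); save(c,"w1",s=1.4); pickle.dump(c,open("w1.pkl","wb")); print(c["fx"],c["cx"],c["cy"],np.round(c["cam_to_world"],3))
c=camera("top"); save(c,"t1",(300,100,480,280),3.3)
```

```text
325.19226210127806 278.96568800986614 208.52310024571582 [[ 0.198 -0.938 -0.286  0.513]
 [-0.98  -0.189 -0.057 -0.29 ]
 [-0.     0.291 -0.957  0.384]
 [ 0.     0.     0.     1.   ]]
```

View pics/w1.png

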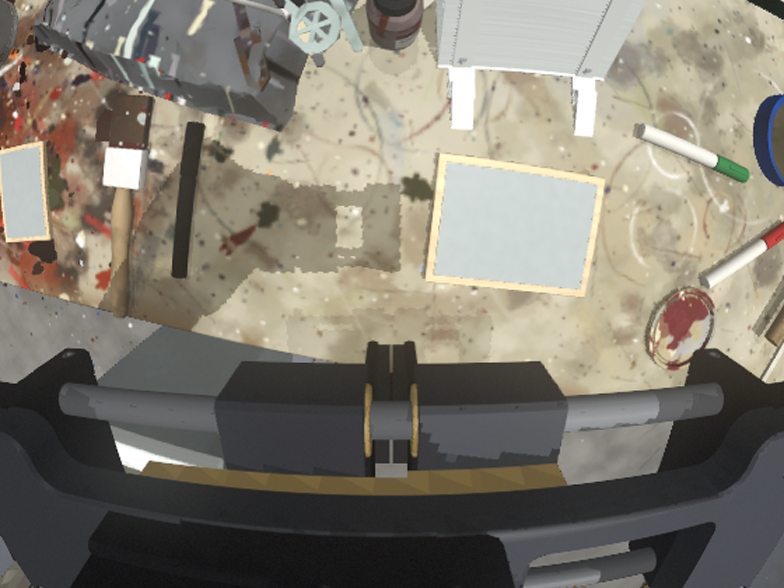

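Wrist view: the board's corners are near (440,153), (604,178), (584,296) and (427,280), with the catches at (461,100) and (584,105). The gripper's long axis runs along the jaws. I'll enlarge this to measure.

```bash
cat >> h.py <<'E'
def wpx2w(c,u,v,z=0.0):
    T=np.array(c["cam_to_world"]); a=np.array([(u-c["cx"])/c["fx"],(v-c["cy"])/c["fy"]]); r=np.linalg.norm(a)
    d=np.r_[a/r*np.sin(r),np.cos(r)]; d=T[:3,:3]@d; o=T[:3,3]; return o+d*(z-o[2])/d[2]
E
python3 - <<'E'
from h import *
import pickle
c=pickle.load(open("w1.pkl","rb")); save(c,"w1a",(290,0,460,120),4.7); save(c,"w1b",(290,100,460,220),4.7)
E
```

```text
(no output)
```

View pics/w1a.png

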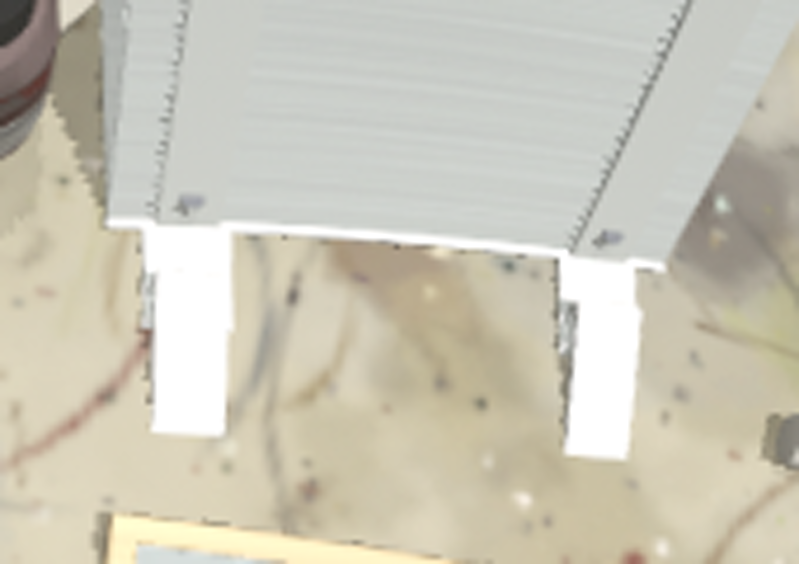

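View pics/w1b.png

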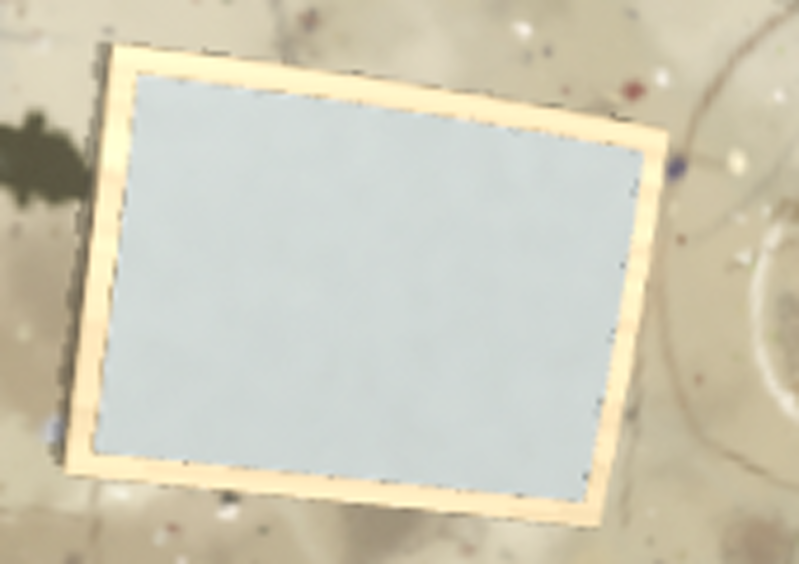

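```bash
cat >> h.py <<'E'
def F(c,x0,y0,sc,pts,z):
    g=wpx2w if c["fx"]<400 else px2w
    return np.array([g(c,x0+(u+.5)/sc-.5,y0+(v+.5)/sc-.5,z) for u,v in pts])*1000
def rep(n,P):
    print(n,np.round(P[:,:2],1).tolist(),"sides",np.round(np.linalg.norm(P-np.roll(P,-1,0),axis=1),1),"mid",np.round(P.mean(0)[:2],1),
     "ang", [round(float(np.arctan2(*(P[(i+1)%len(P)]-P[i])[[1,0]])),3) for i in range(len(P))])
E
python3 - <<'E'
from h import *
import pickle
c=pickle.load(open("w1.pkl","rb"))
rep("board",F(c,290,100,4.7,[(113,44),(667,131),(599,525),(66,472)],.010))
rep("catch",F(c,290,0,4.7,[(151,434),(223,436),(564,456),(630,458)],0))
rep("foot",F(c,290,0,4.7,[(107,222),(664,268)],.001))
E
```

```text
board [[524.9, -327.4], [540.1, -475.2], [432.5, -486.8], [417.3, -339.0]] sides [148.6 108.2 148.6 108.2] mid [ 478.7 -407.1] ang [-1.468, -3.034, 1.673, 0.107]
catch [[547.2, -333.5], [550.9, -351.3], [570.0, -441.1], [575.1, -460.0]] sides [ 18.2  91.8  19.5 129.5] mid [ 560.8 -396.5] ang [-1.363, -1.362, -1.306, 1.788]
foot [[597.9, -311.9], [629.0, -458.6]] sides [150. 150.] mid [ 613.4 -385.3] ang [-1.362, 1.779]
```

Consistent result from the wrist view:
- **Easel:** yaw 0.209, foot mid (613.4,-385.3).
- **Board:** yaw 0.105, 6.7 mm to the left of the axis.

I'll descend beside the board's left edge and nudge it near its near end, which shifts it right and turns it towards the easel's yaw.

>>> jog_arm --commands '[{"translation":[0,0,-15],"twist":0.009},{"translation":[0,0,-25],"twist":0},{"translation":[0,0,-30],"twist":0},{"translation":[0,0,-30],"twist":0},{"translation":[0,0,-30],"twist":0},{"translation":[0,0,-30],"twist":0},{"translation":[0,0,-25],"twist":0},{"translation":[0,0,-15],"twist":0},{"translation":[0,0,-10],"twist":0},{"translation":[0,0,-8],"twist":0},{"translation":[0,0,0],"twist":0},{"translation":[0.8,-4,0],"twist":0},{"translation":[0.8,-4,0],"twist":0},{"translation":[0.4,-2,0],"twist":0},{"translation":[0,0,0],"twist":0}]'

```text
time: 3.2
ee_pos: [0.4378, -0.3149, 0.005]
eef_rot: [0.549, -0.445, 0.446, -0.549]
ft_force: [-0.1, -0.2, -0.1]
width: 0.0005
```

Run:
```python
from h import *
import pickle
c=camera("wrist"); save(c,"w2",s=1.4); pickle.dump(c,open("w2.pkl","wb"))
```

```text
(no output)
```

View pics/w2.png

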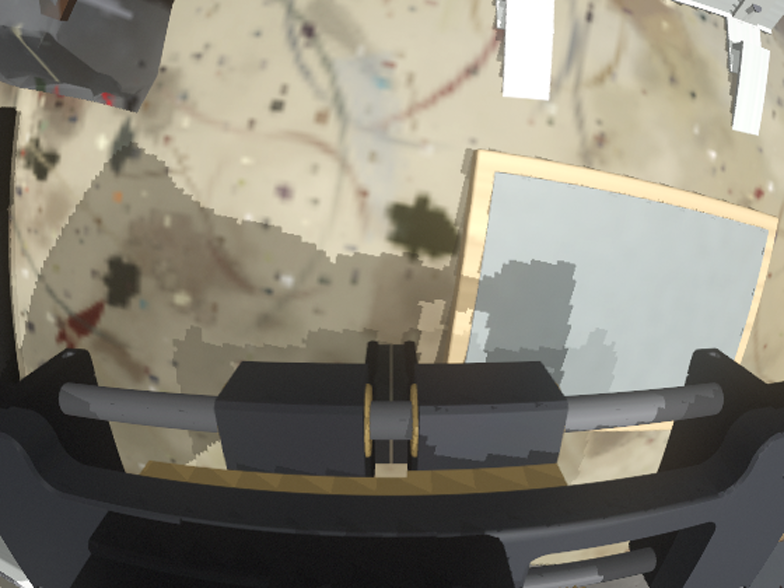

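No contact yet: the finger at (390,345) is just left of the board's edge. I'll push on slowly.

>>> jog_arm --commands '[{"translation":[0.4,-2,0],"twist":0},{"translation":[0.4,-2,0],"twist":0},{"translation":[0.2,-1,0],"twist":0},{"translation":[0.2,-1,0],"twist":0},{"translation":[0.2,-1,0],"twist":0},{"translation":[0.2,-1,0],"twist":0},{"translation":[0.2,-1,0],"twist":0},{"translation":[0.2,-1,0],"twist":0},{"translation":[0.2,-1,0],"twist":0},{"translation":[0.2,-1,0],"twist":0},{"translation":[0.2,-1,0],"twist":0},{"translation":[0.2,-1,0],"twist":0},{"translation":[0,0,0],"twist":0}]'

```text
time: 4.55
ee_pos: [0.4404, -0.3283, 0.0045]
eef_rot: [0.549, -0.445, 0.445, -0.549]
ft_force: [-0.0, 0.5, -0.1]
width: 0.0002
```

Run:
```python
from h import *
import pickle
c=camera("wrist"); save(c,"w3",(300,0,560,290),2); pickle.dump(c,open("w3.pkl","wb"))
```

```text
(no output)
```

View pics/w3.png

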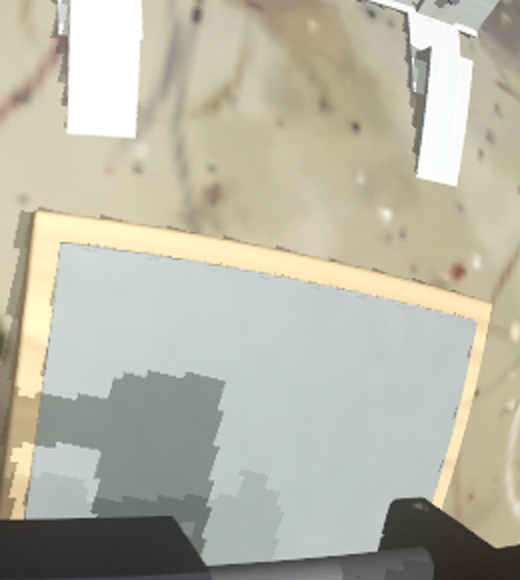

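Run:
```python
from h import *
import pickle
c=pickle.load(open("w3.pkl","rb"))
P=F(c,300,0,2,[(34,211),(491,300)],.010);rep("far edge",P)
rep("right edge",F(c,300,0,2,[(491,300),(447,485)],.010))
rep("catch",F(c,300,0,2,[(67,134),(135,137),(416,176),(456,186)],0))
c=pickle.load(open("w2.pkl","rb"))
rep("far before",F(c,0,0,1.4,[(475,150),(776,219)],.010))
```

```text
far edge [[525.5, -328.9], [543.3, -476.2]] sides [148.3 148.3] mid [ 534.4 -402.5] ang [-1.45, 1.691]
right edge [[543.3, -476.2], [482.2, -483.2]] sides [61.6 61.6] mid [ 512.7 -479.7] ang [-3.027, 0.114]
catch [[547.6, -333.9], [551.6, -351.3], [571.1, -441.2], [574.6, -458.7]] sides [ 17.9  92.   17.9 127.7] mid [ 561.2 -396.3] ang [-1.343, -1.357, -1.378, 1.784]
far before [[524.7, -326.4], [539.6, -473.9]] sides [148.3 148.3] mid [ 532.1 -400.1] ang [-1.471, 1.671]
```

The board has started to turn, by about 0.02 rad. Pushing on 8 mm.

>>> jog_arm --commands '[{"translation":[0.2,-1,0],"twist":0},{"translation":[0.2,-1,0],"twist":0},{"translation":[0.2,-1,0],"twist":0},{"translation":[0.2,-1,0],"twist":0},{"translation":[0.2,-1,0],"twist":0},{"translation":[0.2,-1,0],"twist":0},{"translation":[0.2,-1,0],"twist":0},{"translation":[0.2,-1,0],"twist":0},{"translation":[0,0,0],"twist":0}]'

```text
time: 5.5
ee_pos: [0.442, -0.3364, 0.0046]
eef_rot: [0.549, -0.445, 0.445, -0.549]
ft_force: [0.6, 0.1, -0.2]
width: 0.0004
```

Run:
```python
from h import *
import pickle
c=camera("wrist"); save(c,"w4",(300,0,560,290),2); pickle.dump(c,open("w4.pkl","wb"))
```

```text
(no output)
```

View pics/w4.png

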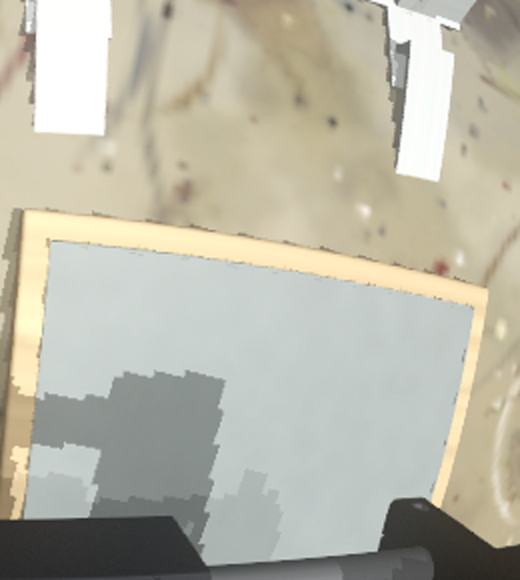

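```bash
cat >> h.py <<'E'
EX=np.array([.9782,.2075]);EY=np.array([-.2075,.9782]);FOOT=np.array([613.4,-385.3])
def loc(P): d=np.atleast_2d(P)[:,:2]-FOOT; return np.round(np.c_[d@EX,d@EY],1)
E
python3 - <<'E'
from h import *
import pickle
c=pickle.load(open("w4.pkl","rb"))
P=F(c,300,0,2,[(24,209),(488,289)],.010);rep("far edge",P)
m=P.mean(0)[:2]; a=np.arctan2(*(P[0]-P[1])[[1,0]])-np.pi/2
ctr=m-55*np.array([np.cos(a),np.sin(a)]);print("yaw",a,"ctr",ctr,loc(ctr),"far mid",loc(m), "near mid",loc(m-110*np.array([np.cos(a),np.sin(a)])))
rep("right edge",F(c,300,0,2,[(488,289),(440,482)],.010))
E
```

```text
far edge [[527.1, -334.6], [547.8, -481.7]] sides [148.5 148.5] mid [ 537.4 -408.1] ang [-1.431, 1.711]
yaw 0.13995871796852755 ctr [ 482.96348256 -415.80474264] [[-133.9   -2.8]] far mid [[-79.1  -6.6]] near mid [[-188.8    1. ]]
right edge [[547.8, -481.7], [484.2, -487.4]] sides [63.8 63.8] mid [ 516.  -484.5] ang [-3.052, 0.09]
```

The board is now close to centred (near mid about +1 mm) and about 0.06 rad short in yaw. Final turning will come from pushing the near edge with two fingers. I'll retreat and go behind the near edge.

>>> jog_arm --commands '[{"translation":[-1,5,0],"twist":0},{"translation":[-1,5,0],"twist":0},{"translation":[0,5,20],"twist":0},{"translation":[0,0,35],"twist":0},{"translation":[0,0,35],"twist":0},{"translation":[0,0,35],"twist":0},{"translation":[0,-6,35],"twist":0},{"translation":[-6,-20,20],"twist":-0.01},{"translation":[-6,-20,10],"twist":-0.01},{"translation":[-6,-20,0],"twist":-0.01},{"translation":[-6,-20,0],"twist":-0.01},{"translation":[-6,-15,0],"twist":-0.01},{"translation":[-6,-10,0],"twist":0},{"translation":[0,0,0],"twist":0},{"translation":[0,0,0],"twist":0},{"translation":[0,0,0],"twist":0}]' --grip 0.45

```text
time: 7.15
ee_pos: [0.4047, -0.4312, 0.1945]
eef_rot: [-0.538, 0.458, -0.458, 0.539]
ft_force: [0.3, -0.6, 0.0]
width: 0.048
```

Run:
```python
from h import *
import pickle
c=camera("wrist"); save(c,"w5",(180,0,390,200),3.8); save(c,"w5f",s=1.4);pickle.dump(c,open("w5.pkl","wb"))
```

```text
(no output)
```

View pics/w5f.png

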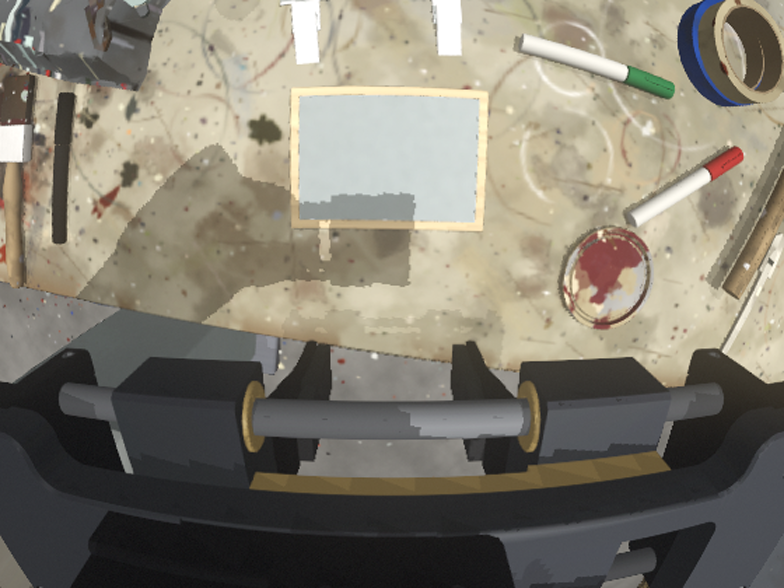

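View pics/w5.png

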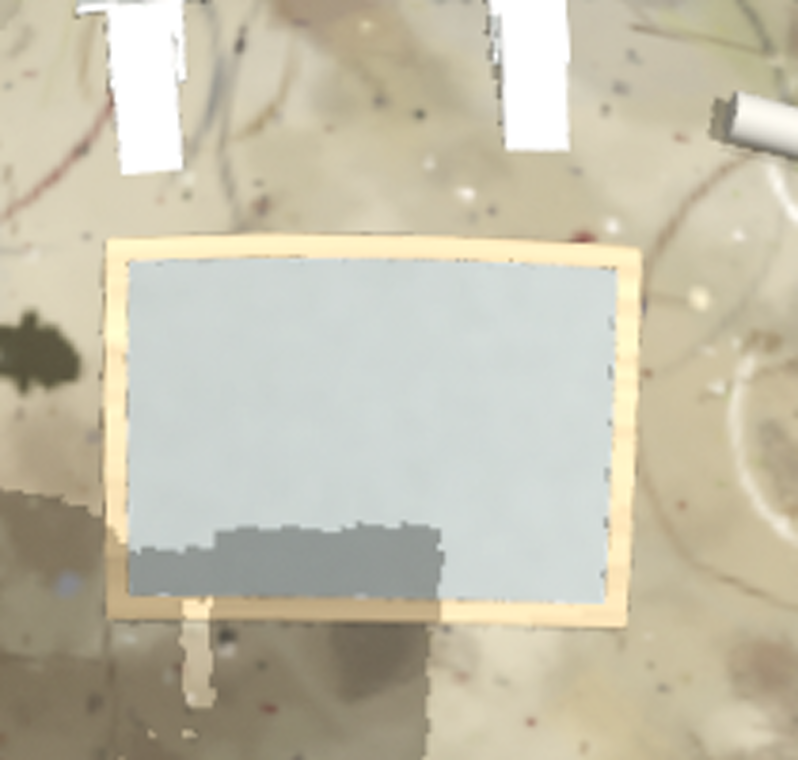

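Run:
```python
from h import *
import pickle
from scipy.spatial.transform import Rotation as R
c=pickle.load(open("w5.pkl","rb"))
P=F(c,180,0,3.8,[(106,240),(641,248),(626,627),(107,617)],.010);rep("board",P);print(loc(P),loc(P.mean(0)), "near mid",loc(P[2:].mean(0)))
C=F(c,180,0,3.8,[(122,175),(183,170),(505,149),(570,151)],0);rep("catch",C);print(loc(C),loc(C.mean(0)))
st=read_state();M=R.from_quat(st["eef_rot"]).as_matrix();print("tool yaw",np.arctan2(M[1,0],M[0,0])+np.pi/2, M[2,1],loc(st["ee_pos"]*1000),st["ee_pos"])
```

```text
board [[526.3, -335.0], [547.7, -482.5], [440.0, -497.9], [419.1, -350.3]] sides [149.1 108.8 149.1 108.3] mid [ 483.3 -416.4] ang [-1.427, -3.0, 1.711, 0.142]
[[ -74.8   67.3]
 [ -84.4  -81.5]
 [-193.   -74.2]
 [-182.8   74.6]] [[-133.8   -3.4]] near mid [[-187.9    0.2]]
catch [[547.4, -334.0], [550.7, -351.5], [570.8, -441.1], [574.0, -459.5]] sides [ 17.8  91.8  18.7 128.3] mid [ 560.7 -396.5] ang [-1.386, -1.35, -1.397, 1.78]
[[-53.9  63.9]
 [-54.3  46.1]
 [-53.2 -45.7]
 [-53.9 -64.4]] [[-53.8  -0.1]]
tool yaw 0.1602299118066337 -0.9999999275897898 [[-213.7   -1.6]] [ 0.40472489 -0.4312267   0.19460284]
```

Board yaw is 0.142 with the near edge centred to 0.2 mm. Next I'll match the tool's yaw and lower behind the near edge.

>>> jog_arm --commands '[{"translation":[-0.5,2.3,-15],"twist":-0.018},{"translation":[0,0,-25],"twist":0},{"translation":[0,0,-30],"twist":0},{"translation":[0,0,-30],"twist":0},{"translation":[0,0,-30],"twist":0},{"translation":[0,0,-25],"twist":0},{"translation":[0,0,-15],"twist":0},{"translation":[0,0,-12],"twist":0},{"translation":[0,0,-6],"twist":0},{"translation":[0,0,-3],"twist":0},{"translation":[4.9,0.8,0],"twist":0},{"translation":[4.9,0.8,0],"twist":0},{"translation":[2,0.3,0],"twist":0},{"translation":[0,0,0],"twist":0}]'

```text
time: 8.6
ee_pos: [0.4162, -0.4279, 0.0041]
eef_rot: [-0.534, 0.463, -0.464, 0.534]
ft_force: [0.3, 0.5, 0.0]
width: 0.0481
```

Run:
```python
from h import *
import pickle
c=camera("wrist"); save(c,"w6",s=1.4);pickle.dump(c,open("w6.pkl","wb"))
c=camera("side"); save(c,"s6",(180,180,400,340),3.6)
```

```text
(no output)
```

View pics/w6.png

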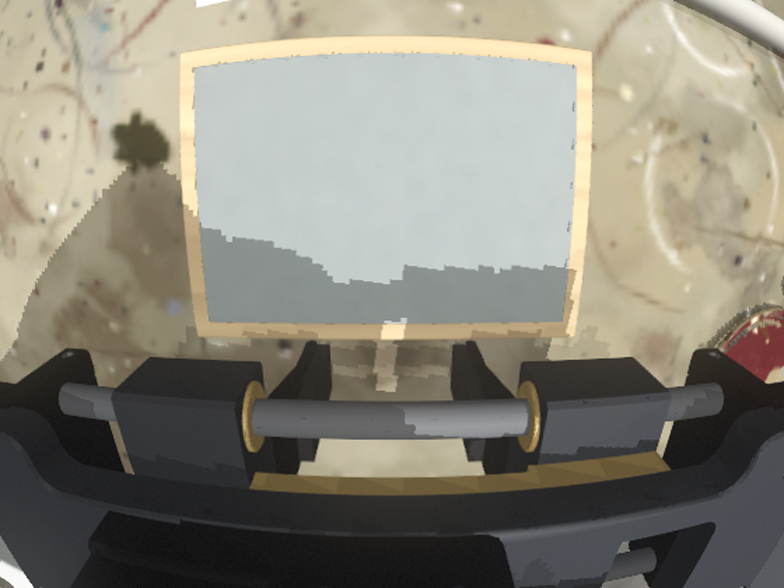

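View pics/s6.png

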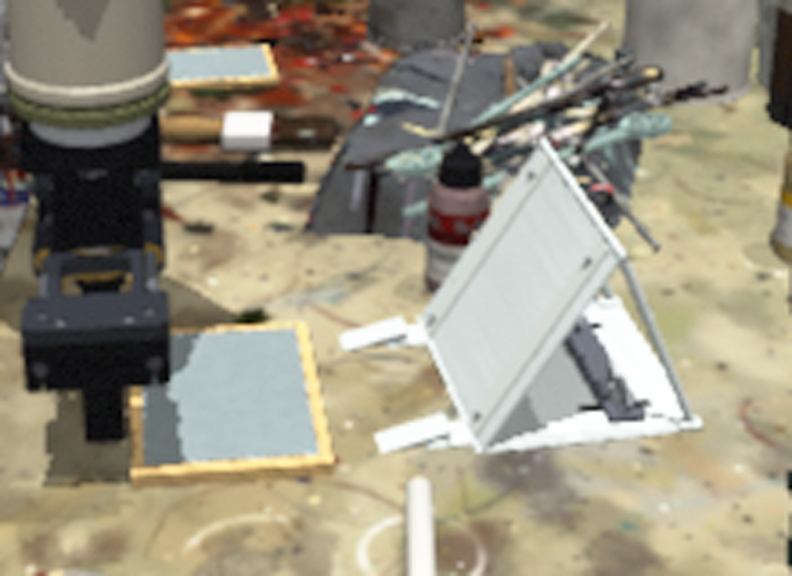

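The fingers are just behind the near edge at (320,345) and (465,345), straddling its middle, and the easel is undisturbed. I'll push along the easel axis while turning 0.067 rad.

>>> jog_arm --commands '[{"translation":[2,0.4,0],"twist":0},{"translation":[2,0.4,0],"twist":0},{"translation":[1,0.2,0],"twist":0},{"translation":[1.4,0.3,0],"twist":0.0067},{"translation":[1.4,0.3,0],"twist":0.0067},{"translation":[1.4,0.3,0],"twist":0.0067},{"translation":[1.4,0.3,0],"twist":0.0067},{"translation":[1.4,0.3,0],"twist":0.0067},{"translation":[1.4,0.3,0],"twist":0.0067},{"translation":[1.4,0.3,0],"twist":0.0067},{"translation":[1.4,0.3,0],"twist":0.0067},{"translation":[1.4,0.3,0],"twist":0.0067},{"translation":[1.4,0.3,0],"twist":0.0067},{"translation":[0,0,0],"twist":0}]'

```text
time: 10.1
ee_pos: [0.4347, -0.4238, 0.0036]
eef_rot: [-0.549, 0.445, -0.445, 0.549]
ft_force: [-0.8, 0.4, -0.1]
width: 0.0477
```

Run:
```python
from h import *
import pickle
from scipy.spatial.transform import Rotation as R
c=camera("wrist"); save(c,"w7",s=1.4);pickle.dump(c,open("w7.pkl","wb"))
st=read_state();M=R.from_quat(st["eef_rot"]).as_matrix();print("tool yaw",np.arctan2(M[1,0],M[0,0])+np.pi/2, M[2,1],loc(st["ee_pos"]*1000),st["ft_force"])
```

```text
tool yaw 0.20794947749548998 -0.999999943760496 [[-182.9   -0.5]] [ 0.1940004  -0.71343533  0.55579771]
```

View pics/w7.png

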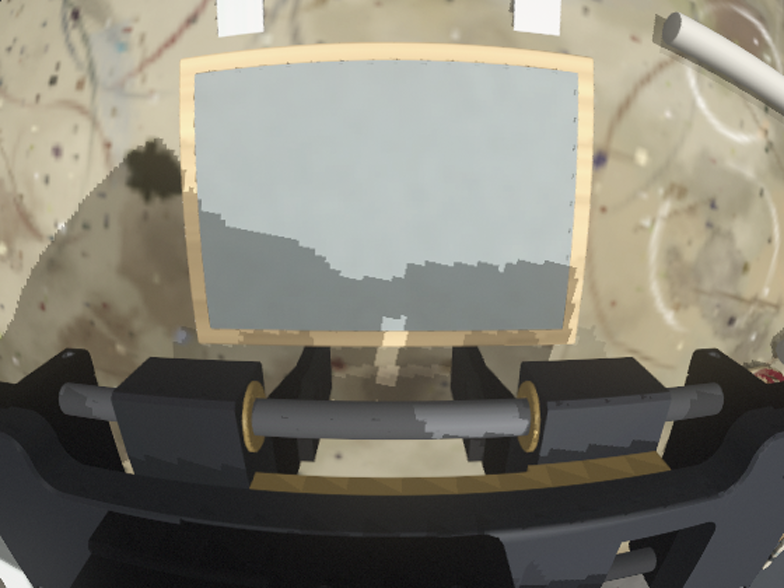

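Run:
```python
from h import *
import pickle
c=pickle.load(open("w7.pkl","rb"))
P=F(c,0,0,1.4,[(181,59),(594,58),(575,344),(201,344)],.010);rep("board",P);print(loc(P),loc(P.mean(0)), "near mid",loc(P[2:].mean(0)))
C=F(c,0,0,1.4,[(218,37),(264,34),(514,34),(560,36)],0);rep("catch",C);print(loc(C),loc(C.mean(0)))
```

```text
board [[536.3, -325.3], [567.0, -470.5], [460.2, -493.0], [429.5, -348.3]] sides [148.5 109.1 147.9 109.3] mid [ 498.3 -409.3] ang [-1.362, -2.934, 1.78, 0.213]
[[ -63.    74.7]
 [ -63.   -73.8]
 [-172.2  -73.5]
 [-172.2   74.3]] [[-117.6    0.4]] near mid [[-172.2    0.4]]
catch [[547.6, -333.8], [550.4, -351.9], [569.3, -441.8], [574.4, -459.3]] sides [ 18.4  91.8  18.3 128.4] mid [ 560.4 -396.7] ang [-1.42, -1.364, -1.285, 1.781]
[[-53.6  64. ]
 [-54.7  45.7]
 [-54.9 -46.1]
 [-53.5 -64.3]] [[-54.2  -0.2]]
```

Centred to within 0.5 mm and square to within 0.004 rad. Pushing straight along the easel axis.

>>> jog_arm --commands '[{"translation":[1.47,0.31,0],"twist":0},{"translation":[2.94,0.62,0],"twist":0},{"translation":[2.94,0.62,0],"twist":0},{"translation":[2.94,0.62,0],"twist":0},{"translation":[2.94,0.62,0],"twist":0},{"translation":[2.94,0.62,0],"twist":0},{"translation":[2.94,0.62,0],"twist":0},{"translation":[2.94,0.62,0],"twist":0},{"translation":[2.94,0.62,0],"twist":0},{"translation":[2.94,0.62,0],"twist":0},{"translation":[2.94,0.62,0],"twist":0},{"translation":[2.94,0.62,0],"twist":0},{"translation":[2.94,0.62,0],"twist":0},{"translation":[2.94,0.62,0],"twist":0},{"translation":[2.94,0.62,0],"twist":0},{"translation":[2.94,0.62,0],"twist":0},{"translation":[2.94,0.62,0],"twist":0},{"translation":[1.96,0.41,0],"twist":0}]'

```text
time: 11.95
ee_pos: [0.4852, -0.4132, 0.0036]
eef_rot: [-0.549, 0.445, -0.445, 0.549]
ft_force: [-0.5, -0.2, -0.4]
width: 0.0475
```

Run:
```python
from h import *
import pickle
st=read_state();print(loc(st["ee_pos"]*1000),st["ft_force"])
c=camera("wrist"); save(c,"w8",s=1.2);pickle.dump(c,open("w8.pkl","wb"))
c=camera("side"); save(c,"s8",(180,180,400,340),3)
```

```text
[[-131.2   -0.7]] [-0.4638997  -0.20054348 -0.40568488]
```

View pics/w8.png

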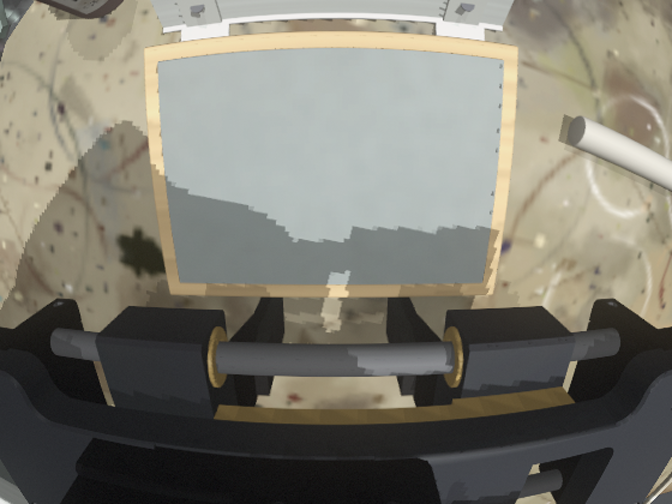

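View pics/s8.png

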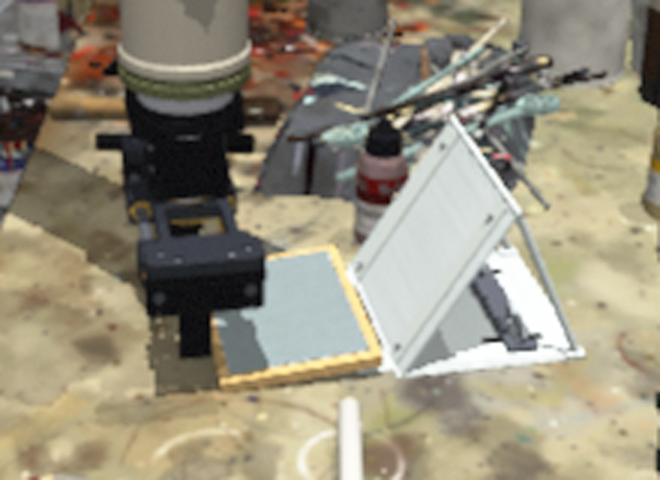

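The far edge is riding on the catches, still symmetric (board 147..517, catches 181..487) with the lacquer untouched. I'll continue slowly up the back.

>>> jog_arm --commands '[{"translation":[1.96,0.41,0],"twist":0},{"translation":[1.96,0.42,0],"twist":0},{"translation":[1.96,0.42,0],"twist":0},{"translation":[1.96,0.42,0],"twist":0},{"translation":[1.96,0.42,0],"twist":0},{"translation":[1.96,0.42,0],"twist":0},{"translation":[1.96,0.42,0],"twist":0},{"translation":[1.96,0.42,0],"twist":0},{"translation":[1.96,0.42,0],"twist":0},{"translation":[1.96,0.42,0],"twist":0},{"translation":[1.96,0.42,0],"twist":0},{"translation":[1.96,0.42,0],"twist":0},{"translation":[1.96,0.42,0],"twist":0},{"translation":[1.96,0.42,0],"twist":0},{"translation":[1.96,0.42,0],"twist":0}]'

```text
time: 13.55
ee_pos: [0.5145, -0.4068, 0.0034]
eef_rot: [-0.549, 0.445, -0.445, 0.549]
ft_force: [-1.7, 0.5, -1.2]
width: 0.0477
```

Run:
```python
from h import *
import pickle
st=read_state();print(loc(st["ee_pos"]*1000),st["ft_force"])
c=camera("wrist"); save(c,"w9",s=1.2);pickle.dump(c,open("w9.pkl","wb"))
c=camera("side"); save(c,"s9",(180,180,400,340),3)
```

```text
[[-101.2   -0.5]] [-1.70391971  0.47134709 -1.18575209]
```

View pics/w9.png

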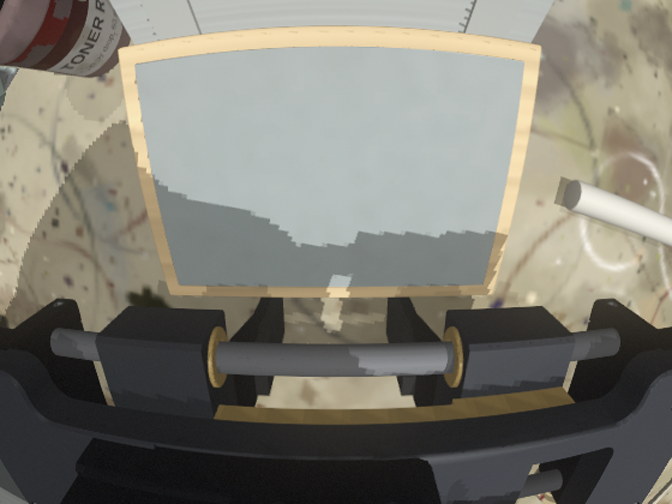

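View pics/s9.png

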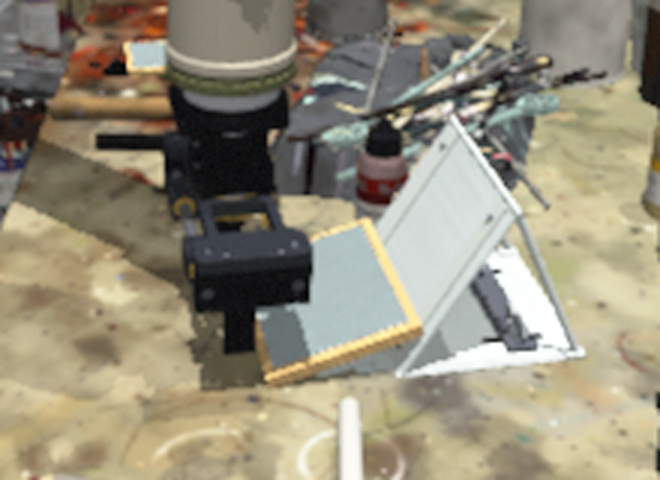

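Tilting evenly: the board's far edge is at rows 45-60 across columns 120..540, with force about 2 N. The toner bottle is clear. Continuing.

>>> jog_arm --commands '[{"translation":[1.96,0.41,0],"twist":0},{"translation":[1.96,0.41,0],"twist":0},{"translation":[1.96,0.41,0],"twist":0},{"translation":[1.96,0.41,0],"twist":0},{"translation":[1.96,0.41,0],"twist":0},{"translation":[1.96,0.41,0],"twist":0},{"translation":[1.96,0.41,0],"twist":0},{"translation":[1.96,0.41,0],"twist":0},{"translation":[1.96,0.41,0],"twist":0},{"translation":[1.96,0.41,0],"twist":0},{"translation":[1.96,0.41,0],"twist":0},{"translation":[1.96,0.41,0],"twist":0},{"translation":[1.96,0.41,0],"twist":0},{"translation":[1.96,0.41,0],"twist":0},{"translation":[1.96,0.41,0],"twist":0}]'

```text
time: 15.15
ee_pos: [0.5438, -0.4009, 0.0036]
eef_rot: [-0.549, 0.445, -0.446, 0.549]
ft_force: [-1.0, -0.4, -0.6]
width: 0.0479
```

Run:
```python
from h import *
import pickle
st=read_state();print(loc(st["ee_pos"]*1000),st["ft_force"])
c=camera("wrist"); save(c,"w10",s=1.2);pickle.dump(c,open("w10.pkl","wb"))
c=camera("side"); save(c,"s10",(180,180,400,340),3)
```

```text
[[-71.3  -0.8]] [-1.02671456 -0.44769003 -0.55409856]
```

View pics/w10.png

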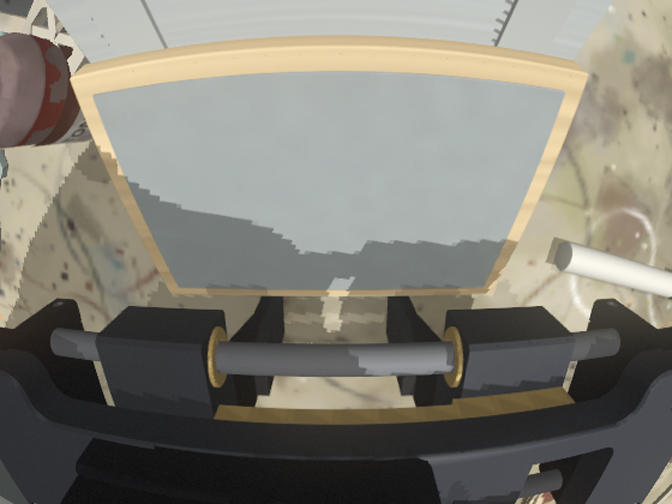

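View pics/s10.png

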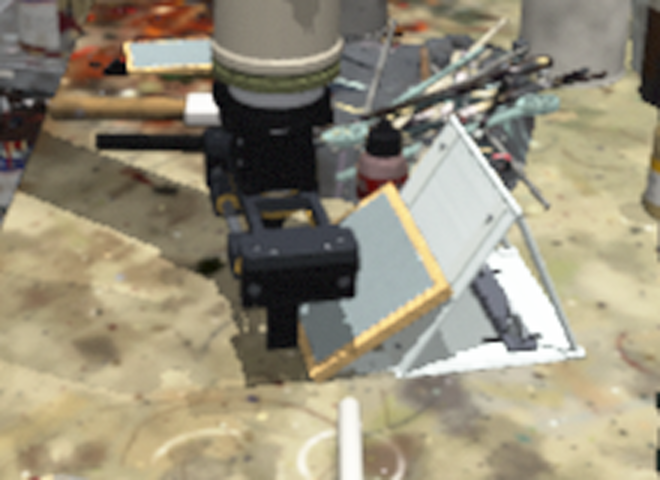

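Still symmetric and force about 1 N. The near edge is about to climb the ramps, so I'll push slower.

>>> jog_arm --commands '[{"translation":[1.47,0.32,0],"twist":0},{"translation":[1.47,0.32,0],"twist":0},{"translation":[1.47,0.32,0],"twist":0},{"translation":[1.47,0.32,0],"twist":0},{"translation":[1.47,0.32,0],"twist":0},{"translation":[1.47,0.32,0],"twist":0},{"translation":[1.47,0.32,0],"twist":0},{"translation":[1.47,0.32,0],"twist":0},{"translation":[1.47,0.32,0],"twist":0},{"translation":[1.47,0.32,0],"twist":0},{"translation":[1.47,0.32,0],"twist":0},{"translation":[1.47,0.32,0],"twist":0},{"translation":[1.47,0.32,0],"twist":0},{"translation":[1.47,0.32,0],"twist":0}]'

```text
time: 16.65
ee_pos: [0.5643, -0.3964, 0.0036]
eef_rot: [0.549, -0.445, 0.446, -0.549]
ft_force: [-2.7, -1.1, 1.6]
width: 0.0482
```

Run:
```python
from h import *
import pickle
st=read_state();print(loc(st["ee_pos"]*1000),st["ft_force"],st["ee_pos"])
c=camera("wrist"); save(c,"w11",s=1.2);pickle.dump(c,open("w11.pkl","wb"))
c=camera("side"); save(c,"s11",(180,180,400,340),3)
```

```text
[[-50.3  -0.7]] [-2.7482562  -1.09699368  1.61031946] [ 0.5643066  -0.39640583  0.00356142]
```

View pics/w11.png

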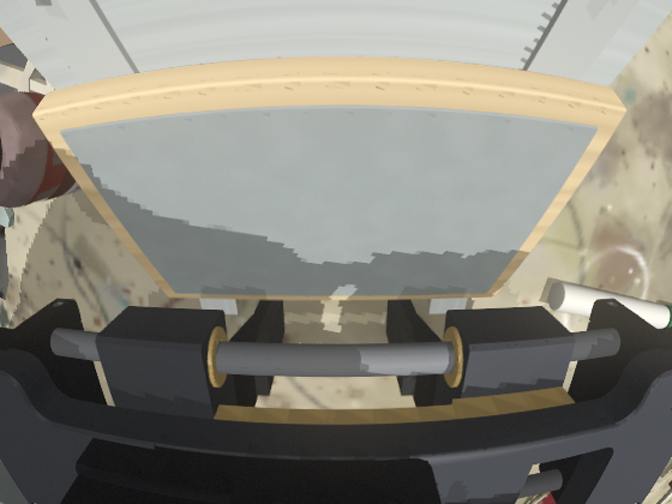

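View pics/s11.png

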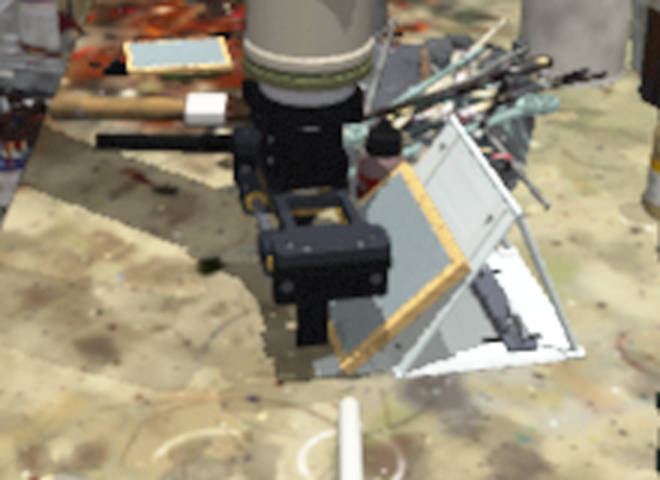

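The near edge is on the ramps with the catch starts showing at (218,305) and (450,305). Top corners are symmetric about column 331, force about 3.4 N. Continuing at 1 mm per row.

>>> jog_arm --commands '[{"translation":[0.98,0.21,0],"twist":0},{"translation":[0.98,0.21,0],"twist":0},{"translation":[0.98,0.21,0],"twist":0},{"translation":[0.98,0.21,0],"twist":0},{"translation":[0.98,0.21,0],"twist":0},{"translation":[0.98,0.21,0],"twist":0},{"translation":[0.98,0.21,0],"twist":0},{"translation":[0.98,0.21,0],"twist":0},{"translation":[0.98,0.21,0],"twist":0},{"translation":[0.98,0.21,0],"twist":0},{"translation":[0.98,0.21,0],"twist":0},{"translation":[0.98,0.21,0],"twist":0}]'

```text
time: 17.95
ee_pos: [0.576, -0.3939, 0.0036]
eef_rot: [0.549, -0.445, 0.446, -0.549]
ft_force: [-2.3, -0.5, 1.1]
width: 0.0479
```

Run:
```python
from h import *
import pickle
st=read_state();print(loc(st["ee_pos"]*1000),st["ft_force"],st["ee_pos"])
c=camera("wrist"); save(c,"w12",s=1.2);pickle.dump(c,open("w12.pkl","wb"))
c=camera("side"); save(c,"s12",(180,180,400,340),3)
```

```text
[[-38.3  -0.7]] [-2.33391151 -0.4582119   1.13621328] [ 0.57603214 -0.39393351  0.00358214]
```

View pics/w12.png

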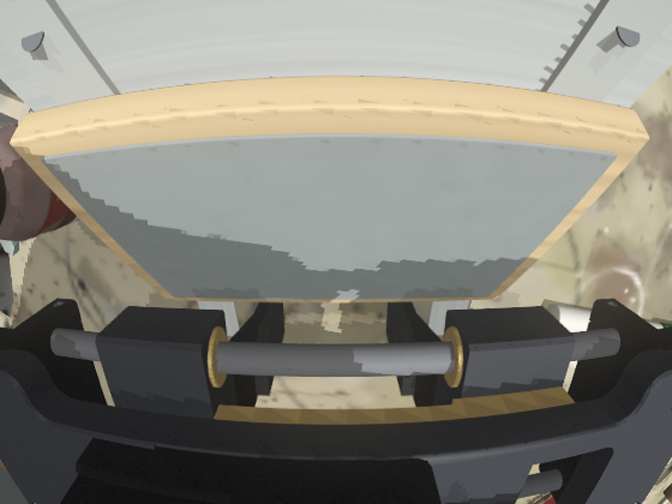

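View pics/s12.png

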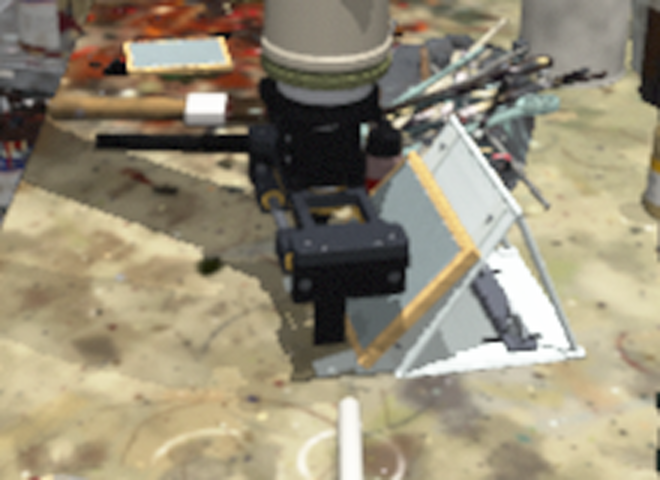

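>>> jog_arm --commands '[{"translation":[0.78,0.17,0],"twist":0},{"translation":[0.78,0.17,0],"twist":0},{"translation":[0.78,0.17,0],"twist":0},{"translation":[0.78,0.17,0],"twist":0},{"translation":[0.78,0.17,0],"twist":0},{"translation":[0.78,0.17,0],"twist":0},{"translation":[0.78,0.17,0],"twist":0}]'

```text
time: 18.75
ee_pos: [0.5815, -0.3927, 0.0036]
eef_rot: [0.549, -0.445, 0.446, -0.549]
ft_force: [-2.3, -0.1, 1.3]
width: 0.0478
```

Run:
```python
from h import *
import pickle
st=read_state();print(loc(st["ee_pos"]*1000),st["ft_force"],st["ee_pos"])
c=camera("wrist"); save(c,"w13",s=1.2);pickle.dump(c,open("w13.pkl","wb"))
c=camera("side"); save(c,"s13",(240,220,360,320),5)
```

```text
[[-32.8  -0.6]] [-2.27589433 -0.05563843  1.34136477] [ 0.58145252 -0.39272445  0.00357492]
```

View pics/w13.png

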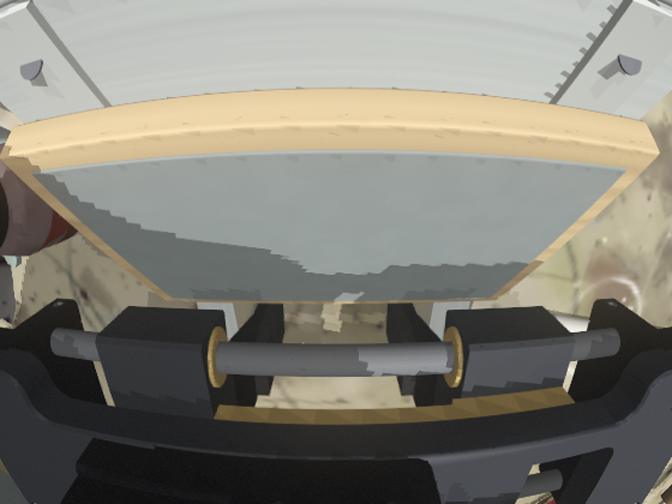

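View pics/s13.png

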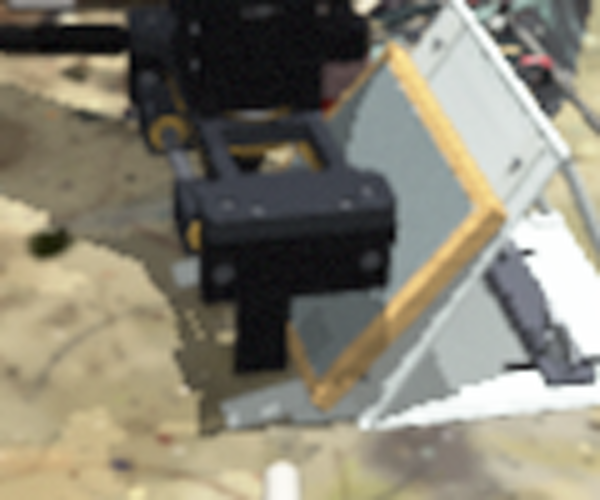

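Still riding the ramps and not yet dropped. Going on in small steps.

>>> jog_arm --commands '[{"translation":[0.6,0.13,0],"twist":0},{"translation":[0.6,0.13,0],"twist":0},{"translation":[0.6,0.13,0],"twist":0},{"translation":[0.6,0.13,0],"twist":0},{"translation":[0.6,0.13,0],"twist":0}]'

```text
time: 19.35
ee_pos: [0.5849, -0.3917, 0.0035]
eef_rot: [-0.549, 0.445, -0.446, 0.549]
ft_force: [-0.7, -0.4, -0.4]
width: 0.0478
```

Run:
```python
from h import *
import pickle
st=read_state();print(loc(st["ee_pos"]*1000),st["ft_force"],st["ee_pos"])
c=camera("wrist"); save(c,"w14",s=1.2)
c=camera("side"); save(c,"s14",(240,220,360,320),5)
```

```text
[[-29.2  -0.3]] [-0.67553145 -0.41830388 -0.38705478] [ 0.58487988 -0.39168419  0.00353757]
```

View pics/s14.png

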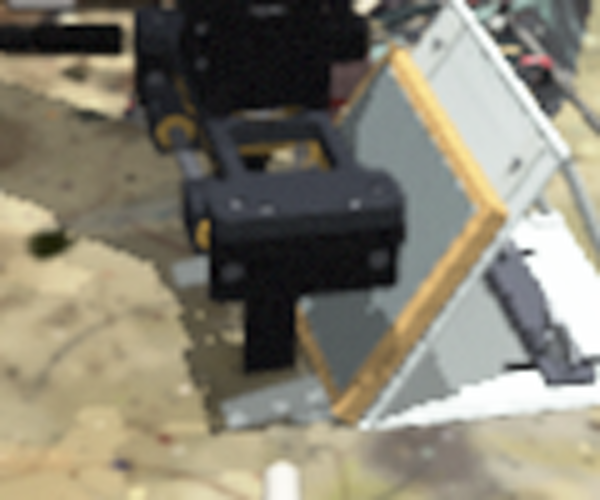

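View pics/w14.png

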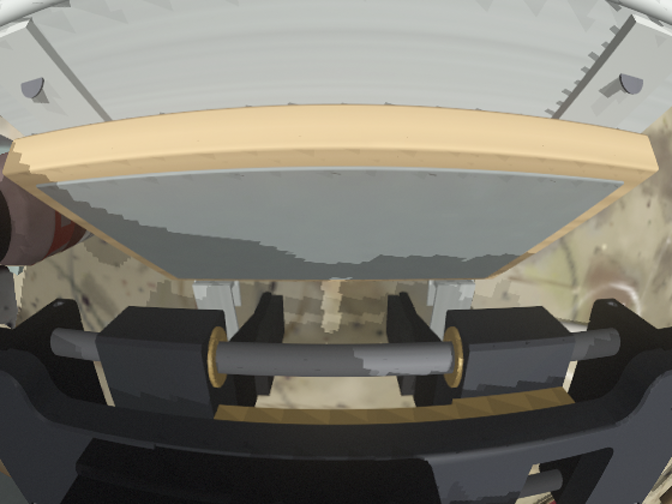

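The near edge has dropped behind both catches: both catch ends are exposed at (215,300) and (452,300), and the force fell to zero. I'll back straight away and check.

>>> jog_arm --commands '[{"translation":[-2,-0.4,0],"twist":0},{"translation":[-5,-1,0],"twist":0},{"translation":[-10,-2.1,0],"twist":0},{"translation":[-15,-3.2,0],"twist":0},{"translation":[-20,-4.2,0],"twist":0},{"translation":[-20,-4.2,0],"twist":0},{"translation":[-20,-4.2,20],"twist":0},{"translation":[-20,-4.2,30],"twist":0},{"translation":[-20,-4.2,30],"twist":0},{"translation":[0,0,30],"twist":0},{"translation":[0,0,30],"twist":0},{"translation":[0,0,15],"twist":0},{"translation":[0,0,0],"twist":0},{"translation":[0,0,0],"twist":0}]'

```text
time: 20.85
ee_pos: [0.4518, -0.4196, 0.1574]
eef_rot: [0.549, -0.446, 0.445, -0.549]
ft_force: [-1.1, 0.8, -0.5]
width: 0.0477
```

Run:
```python
from h import *
import pickle
c=camera("wrist"); save(c,"w15",(160,0,400,180),3.3); pickle.dump(c,open("w15.pkl","wb"))
c=camera("side"); save(c,"s15",(240,200,400,320),5); pickle.dump(c,open("s15.pkl","wb"))
c=camera("top"); save(c,"t15",s=1.4)
```

```text
(no output)
```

View pics/s15.png

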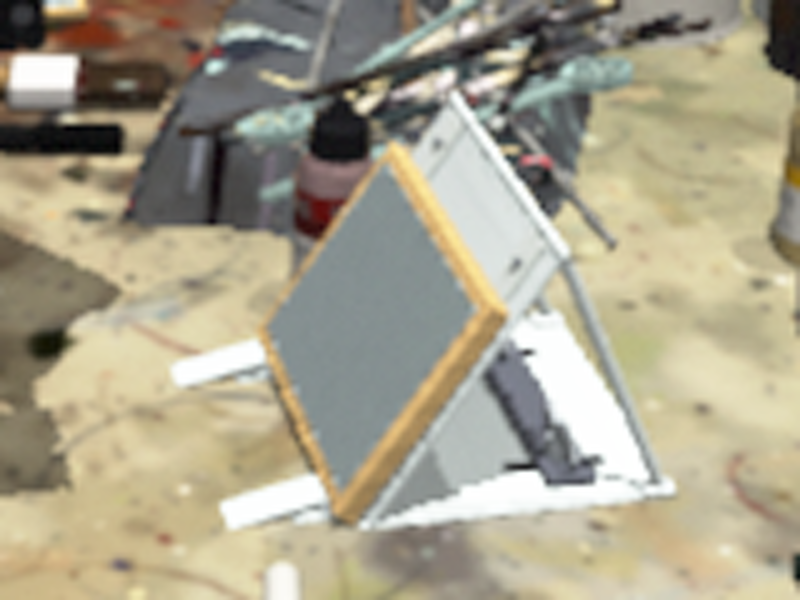

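View pics/w15.png

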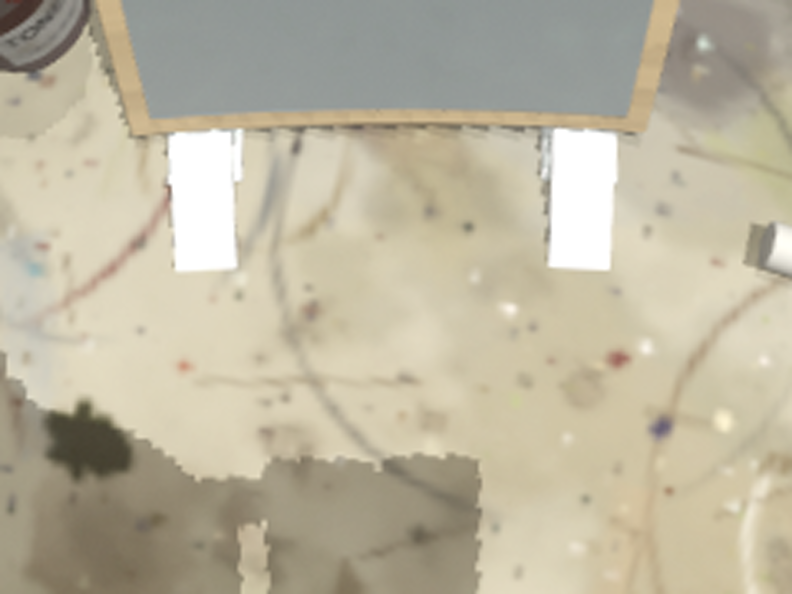

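View pics/t15.png

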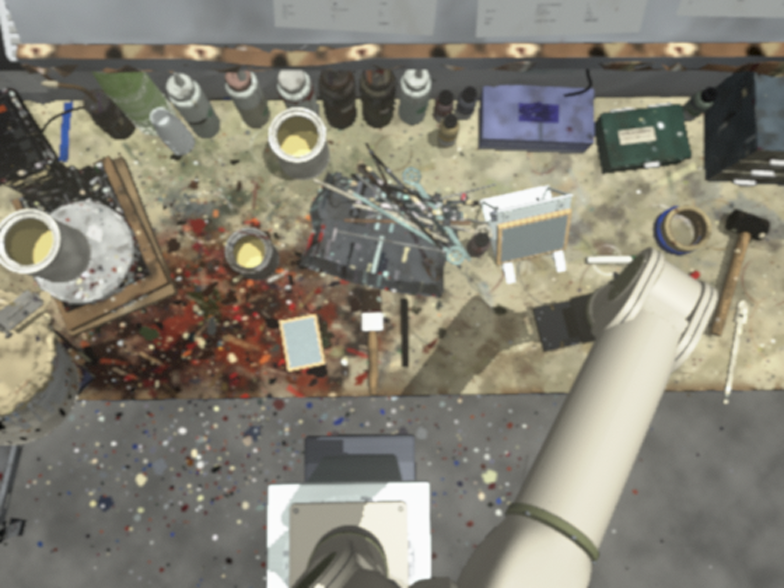

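Run:
```python
from h import *
import pickle
c=pickle.load(open("w15.pkl","rb"))
P=F(c,160,0,3.3,[(138,133),(641,131)],.0068);rep("near top edge",P);print(loc(P),loc(P.mean(0)))
C=F(c,160,0,3.3,[(174,270),(236,268),(549,267),(611,269)],0);print(loc(C),loc(C.mean(0)))
s=pickle.load(open("s15.pkl","rb"))
# far (upper) edge top-face corners; height from lean 58deg / 55deg
for th in (58,55.1):
    h=.0015+.01*np.cos(np.radians(th))+.11*np.sin(np.radians(th)); Q=F(s,240,200,5,[(388,149),(482,312)],h);print(th,loc(Q),"expected rise x'",110*np.cos(np.radians(th)))
c2=camera("side");d=cv2.absdiff(c2["img"],s["img"])[200:320,240:400];print("still diff",d.max(),d.mean(),read_state()["time"])
```

```text
near top edge [[586.5, -315.2], [617.1, -458.2]] sides [146.2 146.2] mid [ 601.8 -386.7] ang [-1.36, 1.782]
[[-11.8  74.2]
 [-11.5 -72. ]] [[-11.6   1.1]]
[[-53.5  64.7]
 [-53.8  46.1]
 [-53.6 -45.7]
 [-53.4 -64.3]] [[-53.6   0.2]]
58 [[ 45.   68.1]
 [ 42.8 -78.4]] expected rise x' 58.29111906565254
55.1 [[ 46.6  73.4]
 [ 44.4 -74. ]] expected rise x' 62.936046079006786
still diff 42 0.9085069444444445 21.05
```

Run:
```python
from h import *
print(close_job())
```

```text
the job is handed in; nothing more can be done
None
```

The sample board is leaning on the easel with its lower edge behind both catches. I handed the job in at about 21 s of the 64 s allowed.

**What I did:** With shut fingers I nudged the board's left bare edge to centre it and start turning it square. I then pushed its near bare edge with two fingers, finished the turn to the easel's 0.21 rad, and slid it straight up the back. The highest force I read was about 3.4 N, sampled at the end of each move. Nothing suggested the lacquered face was touched. After the edge dropped I backed the arm straight away.

**Last checks:**
- **Catches:** both catch ends are visible in front of the near edge, which lies about 12 mm before the easel's foot, within the catches.
- **Centring and squareness:** the board is about 1 mm left of the easel's centre and within about 0.003 rad of square.
- **Lean:** the board looks parallel to the back in the side view. The computed angle is rough; the upper edge's position came out at 45 mm or 47 mm beyond the foot depending on the angle assumed.
- **Stillness:** two side pictures 0.2 s apart showed only a small average difference. A few pixels differed by up to 42 levels, which I took as noise and did not look into.
- **Surroundings:** the bottle, brush, marker and other things were where they started in the last pictures.

**Disagreement:** at one point during the centring nudge, the far and right edges gave yaws of 0.14 and 0.09 rad. A fresh picture from above settled it at 0.142 before I pushed.

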